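# Show the apprentice the knot and the chisel

## Robot

A 6-joint arm with a two-finger parallel gripper is mounted at the origin on the work surface. World frame = base frame: x ahead of the robot, y to its left, z up, the work surface at z = 0. Lengths are in mm, angles in degrees, forces in N, time in s.
With the tool pointing down it reaches from about 350 to 850 mm from the base axis. Payload 8.1 kg.
Tool frame: the origin (TCP) lies at the centre of the arm's flange, where the gripper is bolted on; the fingertips stand 173 mm ahead of it and the grasp point (between the pads) lies 155 mm ahead of it; z points along the fingers, y is the line along which they close (so a half turn about z gives the same grasp; the last joint's range is limited). The gripper opens to 85 mm and grips with 20 to 120 N. Pads are 22 mm wide; open, the fingers measure 114 mm over their backs; the gripper's body (76 mm by 85 mm) begins 54 mm behind the grasp point. The pads swing forward as they close: fully open they stand 13 mm farther back than shut.
Start: joints at [-73.132, 7.471, 85.268, -0, 87.261, -4.893], TCP at [222.461, -557.241, 404.692] pointing down, gripper open.
Joint ranges: [-169.43, 169.43], [-51.17, 129.36], [1.28, 143.12], [-76.62, 256.62], [0, 156.53], [-152.29, 152.29]. Speed limits (degrees/s): [136.94, 136.94, 159.86, 180, 180, 180].

## Interface

Orientations are given as [roll, pitch, yaw] about the fixed x, y, z axes, in that order (R = Rz(yaw) Ry(pitch) Rx(roll)).
In Python, from bench import * gives the robot as it stands.
- The arm moves only by the shell command python3 -m jog 'ROWS' [FORCE]. ROWS is text: rows parted by semicolons, each of 7 numbers parted by spaces: the shift along the tool's x, y, z scaled (see below), then the turn, a rotation vector about the tool's x, y, z scaled (see below), then the closure, from -1 (fully open) to 1 (shut). In form: tx ty tz wx wy wz hand; .... A call has 1 to 5 rows; each row shifts and turns the commanded pose from where the row before left it, along the tool's axes as they then stand; what a row does not reach is not made up. The controller multiplies each number of a shift by 0.1 m and each number of a turn by 60 degrees. A row lasts 1/8 s, in which the tool goes at most 62.5 mm and 10.7 degrees, less where a joint would pass 70% of its speed; a pose out of reach is approached as far as the arm can. A call with a number of a shift or a turn outside -1 to 1 is refused whole. A call with a gripper value outside its range is refused whole. The fingers move at their own pace and stop on an object; FORCE is the grip in N (left out, the last holds). Time passes only in rows, so rows that do not move let the fingers close. It gives the time, the measured TCP pose, the force, the opening and the grip force at its end, in the units of the state.
- sense(): the state, without advancing time (a new reading comes with each control period).
- snapshot(name): name is "scene" or "top" or "wrist"; returns a dict with "img" (400x640x3 uint8, red, green, blue), "fx", "fy", "cx", "cy" (pixels), "dist" ([k1, k2, p1, p2, k3] as OpenCV has them; the pictures are not rectified), "extrinsics" (4x4, takes a point from camera to world coordinates). Camera axes: x right, y down, z forward; pixel columns grow to the right and rows downward; lengths in mm; the calibration is good to about 2 mm. A picture is of the moment at which its call begins. There is no depth.
- hand_in(): hands the job in; it is judged then, once.
The state is a dict: "time": time; "joint_pos": joint angles; "qd": joint speeds; "joint_efforts": joint torques, N m; "tool_pos": TCP position; "tcp_rot": TCP orientation; "ft_force": force on the tool from outside, world axes, zero at the start; "wrist_torque": the same for the moment, N m; "finger_gap": finger opening in mm; "grip_force": force on a finger pad.
Only numpy, scipy, OpenCV 4.12 (cv2) and the standard library are available. Lean on these libraries where they do the work, as an engineer would, in place of code of your own. Each camera call takes 0.05 s, during which the arm holds its last target. There are 200 camera calls.

## Task

Show the apprentice the next cut by pointing, without touching anything: first bring the fingertips straight down to two or three centimetres above the dark knot in the pale board and stay there for two seconds, then do the same above the handle of the blue chisel. Do not come down like that over the red pencil cross or the other two chisels. Finish with the hand raised well clear, fingertips at least 20 cm above the bench.

Things in the scene. Friction and masses are not known exactly. Their poses are not given: they have to be found in the camera images.
- knot_top (a point): dark brown round knot, 26 mm across, in the top face of a pale softwood board (360 x 70 mm, 35 mm thick, held fast on the bench between two low steel bench dogs, lying roughly across the robot's front). This point is the knot's centre on the top face, 36 mm above the bench; z up. It may lie in either half of the board.
- cross_top (a point): red pencil cross, about 25 mm across, on the same board's top face, in the other half, at least 80 mm from the knot. This point is its centre, 36 mm above the bench; z up. Not to be pointed at.
- chisel_blue_handle (a point): the one to point at: blue-handled bench chisel lying flat on the plywood tool board, blue plastic handle 120 mm long and 28 mm thick, steel blade 20 mm wide; whole chisel 255 mm. This point is on top of the middle of the handle, 28 mm above the tool board and 37 mm above the bench; x points along the chisel to the blade tip, which lies 192 mm away, z up. The three chisels lie about parallel, 80 mm or more apart, in any order.
- chisel_red_handle (a point): red-handled bench chisel lying flat on the plywood tool board, red plastic handle 120 mm long and 28 mm thick, steel blade 20 mm wide; whole chisel 255 mm. This point is on top of the middle of the handle, 28 mm above the tool board and 37 mm above the bench; x points along the chisel to the blade tip, which lies 192 mm away, z up. The three chisels lie about parallel, 80 mm or more apart, in any order. Leave it alone.
- chisel_yellow_handle (a point): yellow-handled bench chisel lying flat on the plywood tool board, yellow plastic handle 120 mm long and 28 mm thick, steel blade 20 mm wide; whole chisel 255 mm. This point is on top of the middle of the handle, 28 mm above the tool board and 37 mm above the bench; x points along the chisel to the blade tip, which lies 192 mm away, z up. The three chisels lie about parallel, 80 mm or more apart, in any order. Leave it alone.
- mallet_head (a point): wooden joiner's mallet lying on its side on the robot's left; this point is the centre of the head (100 x 140 mm, 70 mm tall), 35 mm above the bench; x points along the handle, whose end is 305 mm away. Loose; leave alone.
- glue_mid (a point): white glue bottle with an orange cap standing on the robot's right, 60 mm in diameter, 150 mm tall; this point is its centre, 75 mm above the bench. Loose; leave alone.

How it is judged (in metres and radians):
On the way, in this order (a step that is already met when the one before it is completed fails the run):
1. the fingertips dwell just above the dark knot (horizontal distance between the grasp point and knot_top below 0.022 m and z of the grasp point in the frame of knot_top between 0 and 0.075 m), for 1.5 s.
2. the fingertips dwell just above the handle of the blue chisel (x of the grasp point in the frame of chisel_blue_handle between -0.055 and 0.055 m and y of the grasp point in the frame of chisel_blue_handle between -0.022 and 0.022 m and z of the grasp point in the frame of chisel_blue_handle between 0 and 0.075 m), for 1.5 s.
At the end, for the whole second after the job is handed in: The gripper's grasp point is more than 180 mm above the bench, and the chisels, mallet and bottle are within 6 mm of where they started (height (world z) of the grasp point above 0.18 m and distance of each of chisel_blue_handle, chisel_red_handle, chisel_yellow_handle, mallet_head, glue_mid from where it was at the start of the episode below 0.006 m); the robot touches nothing.
It fails at once if the hand or arm touches something (contact force between any of the fingers, the arm and anything else above 0.5 N).
It fails at once if something is pushed, lifted or carried (6 mm) (distance of any of chisel_blue_handle, chisel_red_handle, chisel_yellow_handle, mallet_head, glue_mid from where it was at the start of the episode above 0.006 m).
It fails at once if the red cross is pointed at (hand low above it) (horizontal distance between the grasp point and cross_top below 0.022 m and z of the grasp point in the frame of cross_top between 0 and 0.06 m).
It fails at once if a wrong chisel is pointed at (hand low above its handle) ((x of the grasp point in the frame of chisel_red_handle between -0.055 and 0.055 m and y of the grasp point in the frame of chisel_red_handle between -0.022 and 0.022 m and z of the grasp point in the frame of chisel_red_handle between 0 and 0.06 m) or (x of the grasp point in the frame of chisel_yellow_handle between -0.055 and 0.055 m and y of the grasp point in the frame of chisel_yellow_handle between -0.022 and 0.022 m and z of the grasp point in the frame of chisel_yellow_handle between 0 and 0.06 m)).
It also fails if it takes over 42 s, if anything falls off the work surface, if the arm or the gripper's body presses on something with over 40 N, if the wrist force passes 120 N, or if a joint passes its speed limit or range.

## Working session

There is one attempt and no reset: what is moved stays moved. The work goes in short steps, Python scripts to look and compute and a shell command to move; the robot and the scene stay as the last step left them, time stands still between calls to the robot, and variables do not carry over. Pictures are saved under pics/ and viewed, at most 10 in all, crops included, and the job is handed in when it is done.

```bash
mkdir -p pics
python3 - <<'E'
from bench import *
import cv2
s=sense();print(s['time'],s['tool_pos'],s['tcp_rot'],s['finger_gap'])
for n in("top","scene"):
    d=snapshot(n);cv2.imwrite(f"pics/{n}1.png",d["img"][:,:,::-1]);print(n,d['fx'],d['dist'],d['extrinsics'])
E
```

```text
0.0 [ 222.38420649 -557.0117644   403.64294033] [-1.79894350e+02 -8.55035691e-03  2.17595379e+01] 85.44810339952156
top 422.37655696612745 [0.01714025 0.         0.         0.         0.        ] [[ 1.74285106e-02 -9.81491961e-01  1.90708621e-01  3.85683605e+02]
 [-9.99830609e-01 -1.59796387e-02  9.13263075e-03 -1.40260453e+01]
 [-5.91614880e-03 -1.90835484e-01 -9.81604206e-01  1.11936376e+03]
 [ 0.00000000e+00  0.00000000e+00  0.00000000e+00  1.00000000e+00]]
scene 451.1300911288411 [-0.03280138  0.          0.          0.          0.        ] [[-7.95671929e-02  8.05263217e-01 -5.87554434e-01  1.25969321e+03]
 [ 9.96765530e-01  5.75944751e-02 -5.60477822e-02  6.78296533e+01]
 [-1.12933283e-02 -5.90113571e-01 -8.07241249e-01  1.04591790e+03]
 [ 0.00000000e+00  0.00000000e+00  0.00000000e+00  1.00000000e+00]]
```

View pics/top1.png

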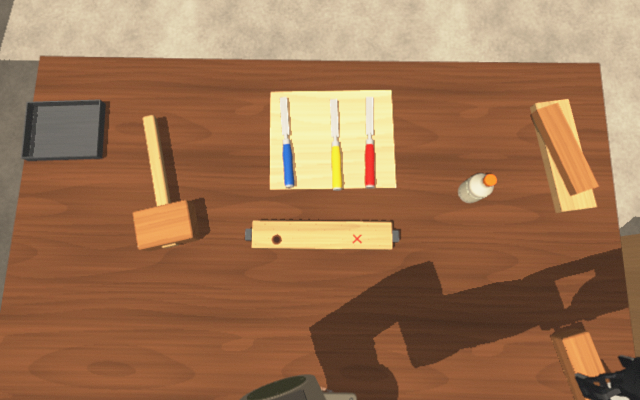

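View pics/scene1.png

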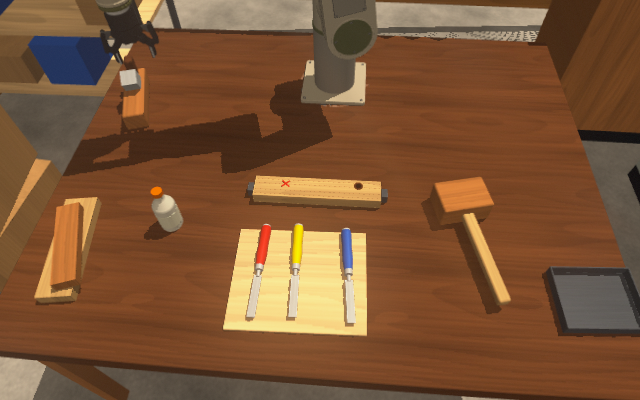

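Top view: knot at (277,239), cross at (357,239), and the blue, yellow and red handles at about (288,165), (336,167) and (370,166). The bottle is at (478,188) and the hand at the lower right. The scene view shows the same layout.

```bash
cat > h.py <<'E'
from bench import *
import cv2, numpy as np
def cast(d,uv,z):
    K=np.array([[d['fx'],0,d['cx']],[0,d['fy'],d['cy']],[0,0,1]])
    p=cv2.undistortPoints(np.float64(uv).reshape(-1,1,2),K,np.array(d['dist'])).reshape(-1,2)
    T=np.array(d['extrinsics']);r=np.c_[p,np.ones(len(p))]@T[:3,:3].T
    return T[:3,3]+r*((z-T[2,3])/r[:,2])[:,None]
def blob(d,name,box):
    x0,y0,x1,y1=box;im=d['img'][y0:y1,x0:x1];h=cv2.cvtColor(im,cv2.COLOR_RGB2HSV)
    H,S,V=[h[...,i].astype(int) for i in range(3)]
    m={'knot':V<110,'cross':((H<6)|(H>174))&(S>150)&(V>120),'blue':(H>100)&(H<130)&(S>130),
       'red':((H<6)|(H>174))&(S>150),'yellow':(H>22)&(H<34)&(S>200)}[name]
    n,l,st,c=cv2.connectedComponentsWithStats(m.astype(np.uint8))
    i=1+np.argmax(st[1:,4]);v,u=np.nonzero(l==i)
    q=np.c_[u,v]+[x0,y0];return (cv2.minAreaRect(q.astype(np.float32)),q.mean(0),len(q))
E
python3 - <<'E'
from h import *
B={'top':dict(knot=(262,228,295,246),cross=(342,228,375,246),blue=(275,130,305,200),yellow=(322,130,350,200),red=(358,130,384,200)),
'scene':dict(knot=(345,179,372,193),cross=(272,178,300,191),blue=(335,220,360,280),yellow=(285,215,310,275),red=(248,215,275,275))}
for n in B:
    d=snapshot(n)
    for k,b in B[n].items():
        r,m,N=blob(d,k,b);z=36 if k in('knot','cross') else 25
        print(n,k,m.round(1),N,np.round(r[1],1),cast(d,[m],z)[0].round(1))
    if n=='top':
        ends=cast(d,[(283.5,98),(290,186)],20);print(ends.round(1), 'bottle cap',cast(d,[(490,180)],150).round())
E
```

```text
top knot [276.4 239.1] 29 [5. 5.] [479.7  97.2  36. ]
top cross [356.5 238.5] 4 [1. 1.] [ 484.8 -107.9   36. ]
top blue [287.7 164.4] 309 [39.4  8.2] [681.   75.1  25. ]
top yellow [339.7 175.6] 25 [18.   1.5] [652.2 -64.2  25. ]
top red [369.4 164.7] 343 [40.  9.] [ 683.6 -143.4   25. ]
[[872.3  93.   20. ]
 [623.   67.7  20. ]] bottle cap [[ 617. -410.  150.]]
scene knot [358.  185.7] 26 [4. 6.] [479.4  97.5  36. ]
scene cross [285.2 182.6] 9 [3. 5.] [ 482.8 -108.8   36. ]
scene blue [347.8 247.6] 197 [37.4  5.5] [675.   78.2  25. ]
scene yellow [297.3 243.4] 324 [ 9.1 37.3] [672.  -53.7  25. ]
scene red [263.1 243.9] 343 [ 9.4 39.3] [ 680.1 -142.8   25. ]
```

Both views agree to within a few millimetres: knot (480,97), blue handle centre about (680,76). Next I travel at the current height, closing the fingers on the way.

```bash
python3 -m jog '0.32 -0.34 0 0 0 0 1;0.32 -0.34 0 0 0 0 1;0.32 -0.34 0 0 0 0 1;0.32 -0.34 0 0 0 0 1;0.32 -0.34 0 0 0 0 1'
python3 -m jog '0.32 -0.34 0 0 0 0 1;0.32 -0.34 0 0 0 0 1;0.32 -0.34 0 0 0 0 1;0.32 -0.34 0 0 0 0 1;0.32 -0.34 0 0 0 0 1'
python3 -m jog '0.32 -0.34 0 0 0 0 1;0.32 -0.34 0 0 0 0 1;0.32 -0.34 0 0 0 0 1;0.32 -0.34 0 0 0 0 1;0.32 -0.34 0 0 0 0 1'
python3 -m jog '0 0 0 0 0 0 1;0 0 0 0 0 0 1;0 0 0 0 0 0 1'
python3 - <<'E'
from h import *
d=snapshot("wrist");cv2.imwrite("pics/w1.png",d["img"][:,:,::-1])
E
```

```text
time: 0.82
tool_pos: [308.3, -338.6, 404.6]
tcp_rot: [-180.0, -0.0, 21.7]
ft_force: [1.8, -0.3, -0.4]
finger_gap: -0.3
grip_force: 0.0
time: 1.45
tool_pos: [393.8, -121.3, 404.7]
tcp_rot: [180.0, -0.0, 21.7]
ft_force: [0.2, 0.0, -0.0]
finger_gap: 0.0
grip_force: 0.0
time: 2.08
tool_pos: [479.4, 96.0, 404.7]
tcp_rot: [180.0, -0.0, 21.8]
ft_force: [-0.0, -0.2, 0.4]
finger_gap: 0.1
grip_force: 0.0
time: 2.45
tool_pos: [479.0, 93.4, 404.7]
tcp_rot: [180.0, 0.0, 21.7]
ft_force: [0.1, 0.7, 0.4]
finger_gap: -0.2
grip_force: 0.0
```

View pics/w1.png

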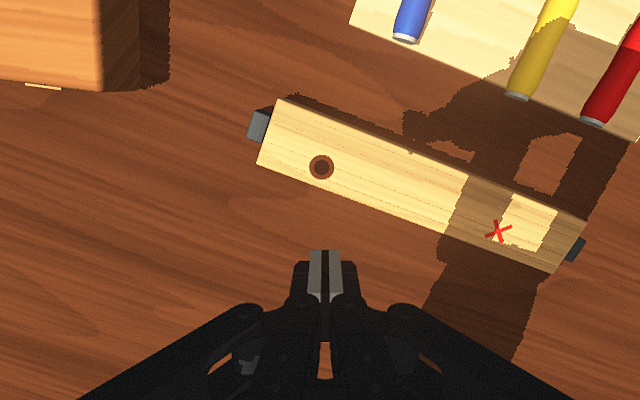

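The wrist view shows the knot at (321,167) and the cross at (498,232), with the hand on the knot's side of the board. I'll check it numerically, then nudge and come down.

```bash
python3 - <<'E'
from h import *
d=snapshot("wrist");print(cast(d,[(321,167),(498,232)],36).round(1))
E
python3 -m jog '0.02 -0.03 0.3 0 0 0 1;0 0 0.3 0 0 0 1;0 0 0.3 0 0 0 1'
```

```text
[[ 480.    97.4   36. ]
 [ 483.9 -109.2   36. ]]
time: 2.92
tool_pos: [479.9, 97.1, 314.1]
tcp_rot: [180.0, -0.0, 21.7]
ft_force: [0.3, 0.4, 0.1]
finger_gap: 0.4
grip_force: 0.0
```

```bash
python3 -m jog '0 0 0.25 0 0 0 1;0 0 0.25 0 0 0 1;0 0 0.15 0 0 0 1;0 0 0.13 0 0 0 1;0 0 0 0 0 0 1'
python3 -m jog '0 0 0 0 0 0 1;0 0 0 0 0 0 1;0 0 0 0 0 0 1;0 0 0 0 0 0 1;0 0 0 0 0 0 1'
python3 - <<'E'
from h import *
d=snapshot("scene");i=d["img"][120:270,200:440,::-1];cv2.imwrite("pics/s2.png",cv2.resize(i,None,fx=3,fy=3))
E
```

```text
time: 3.55
tool_pos: [479.6, 97.7, 236.0]
tcp_rot: [-180.0, 0.1, 21.7]
ft_force: [-0.4, 0.1, -0.1]
finger_gap: 0.0
grip_force: 0.0
time: 4.18
tool_pos: [479.9, 97.9, 236.8]
tcp_rot: [180.0, -0.0, 21.8]
ft_force: [-0.3, -0.3, 0.1]
finger_gap: -0.1
grip_force: 0.0
```

View pics/s2.png

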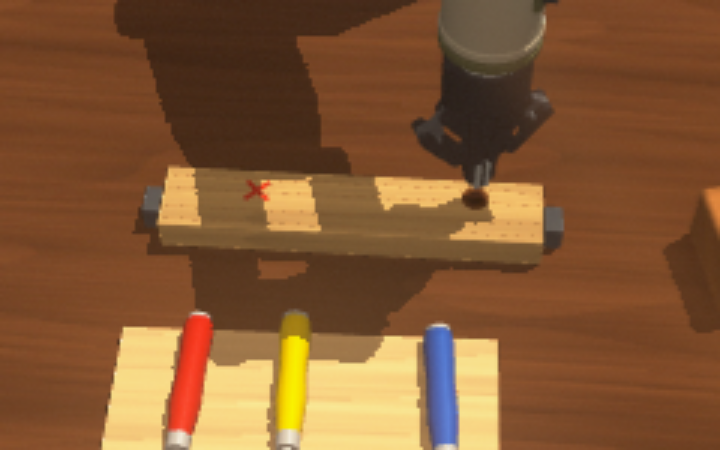

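The crop shows the closed fingertips hovering over the knot at (475,195), with a gap and nothing touched. I'll hold to complete the dwell, rise, and move over to the blue handle.

```bash
for i in 1; do :; done
python3 -m jog '0 0 0 0 0 0 1;0 0 0 0 0 0 1;0 0 0 0 0 0 1;0 0 0 0 0 0 1;0 0 0 0 0 0 1' >/dev/null
python3 -m jog '0 0 0 0 0 0 1;0 0 0 0 0 0 1;0 0 0 0 0 0 1;0 0 0 0 0 0 1;0 0 0 0 0 0 1' >/dev/null
python3 -m jog '0 0 0 0 0 0 1;0 0 0 0 0 0 1;0 0 0 0 0 0 1;0 0 0 0 0 0 1;0 0 0 0 0 0 1'
python3 -m jog '0 0 -0.25 0 0 0 1;0 0 -0.3 0 0 0 1;0 0 -0.3 0 0 0 1;0 0 -0.3 0 0 0 1;0 0 -0.25 0 0 0 1' 
python3 -m jog '0.355 0.19 0 0 0 0 1;0.355 0.19 0 0 0 0 1;0.355 0.19 0 0 0 0 1;0.355 0.19 0 0 0 0 1;0.355 0.19 0 0 0 0 1'
python3 -m jog '0 0 0 0 0 0 1;0 0 0 0 0 0 1;0 0 0 0 0 0 1'
python3 - <<'E'
from h import *
d=snapshot("wrist");cv2.imwrite("pics/w2.png",d["img"][:,:,::-1])
r,m,N=blob(d,'blue',(0,0,640,400));print(m,N,r,cast(d,[m],25),cast(d,cv2.boxPoints(r),25).round())
E
```

```text
time: 6.1
tool_pos: [479.9, 97.9, 236.7]
tcp_rot: [-180.0, -0.0, 21.8]
ft_force: [0.6, -0.2, 1.5]
finger_gap: 0.2
grip_force: 0.0
time: 6.72
tool_pos: [480.0, 97.9, 378.1]
tcp_rot: [180.0, -0.1, 21.8]
ft_force: [-0.2, 0.5, -0.8]
finger_gap: 0.1
grip_force: 0.0
time: 7.35
tool_pos: [681.3, 75.3, 376.4]
tcp_rot: [-180.0, 0.0, 21.8]
ft_force: [0.2, -0.7, 0.3]
finger_gap: -0.3
grip_force: 0.0
time: 7.72
tool_pos: [679.4, 75.7, 377.3]
tcp_rot: [180.0, -0.0, 21.8]
ft_force: [-0.3, -0.0, 0.3]
finger_gap: -0.4
grip_force: 0.0
[322.54229742 172.89002671] 2246 ((322.82354736328125, 170.7058868408203), (23.283418655395508, 116.41709899902344), 14.03624439239502) [[679.28574118  77.61427556  25.        ]] [[619.  82.  25.]
 [735.  96.  25.]
 [738.  75.  25.]
 [622.  58.  25.]]
```

View pics/w2.png

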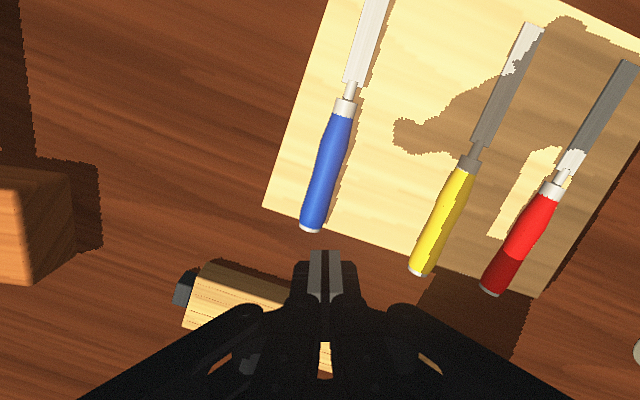

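The blue handle runs from (312,230) to (345,100) in the wrist view, which puts its centre at (679,77). The hand is at (679,76), so I come straight down to TCP z of about 237.

```bash
python3 -m jog '0 0 0.3 0 0 0 1;0 0 0.35 0 0 0 1;0 0 0.35 0 0 0 1;0 0 0.25 0 0 0 1;0 0 0.15 0 0 0 1' 
python3 -m jog '0 0 0 0 0 0 1;0 0 0 0 0 0 1;0 0 0 0 0 0 1;0 0 0 0 0 0 1;0 0 0 0 0 0 1'
python3 -m jog '0 0 0 0 0 0 1;0 0 0 0 0 0 1;0 0 0 0 0 0 1;0 0 0 0 0 0 1;0 0 0 0 0 0 1' >/dev/null
python3 -m jog '0 0 0 0 0 0 1;0 0 0 0 0 0 1;0 0 0 0 0 0 1;0 0 0 0 0 0 1;0 0 0 0 0 0 1' >/dev/null
python3 -m jog '0 0 0 0 0 0 1;0 0 0 0 0 0 1;0 0 0 0 0 0 1;0 0 0 0 0 0 1;0 0 0 0 0 0 1'
python3 - <<'E'
from h import *
d=snapshot("scene");i=d["img"][120:320,200:440,::-1];cv2.imwrite("pics/s3.png",cv2.resize(i,None,fx=3,fy=3))
E
```

```text
time: 8.4
tool_pos: [679.1, 75.7, 235.7]
tcp_rot: [-180.0, 0.1, 21.8]
ft_force: [-0.4, 0.8, 0.3]
finger_gap: -0.2
grip_force: 0.0
time: 9.02
tool_pos: [680.1, 75.5, 237.1]
tcp_rot: [180.0, -0.0, 21.8]
ft_force: [-0.7, 0.6, -0.7]
finger_gap: -0.2
grip_force: 0.0
time: 10.9
tool_pos: [680.0, 75.5, 236.7]
tcp_rot: [-180.0, -0.0, 21.8]
ft_force: [-0.1, 0.7, -0.4]
finger_gap: 0.1
grip_force: 0.0
```

View pics/s3.png

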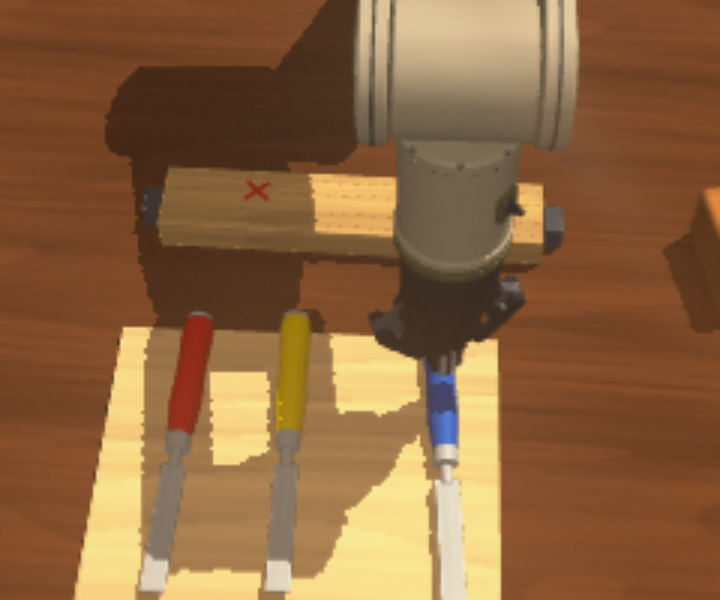

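The fingertips hover over the blue handle at (443,370), and it has not moved. The dwell is complete (over 2.4 s), so I raise the hand and hand in.

```bash
python3 -m jog '0 0 -0.3 0 0 0 1;0 0 -0.4 0 0 0 1;0 0 -0.4 0 0 0 1;0 0 -0.4 0 0 0 1;0 0 -0.4 0 0 0 1' >/dev/null
python3 -m jog '0 0 -0.1 0 0 0 1;0 0 0 0 0 0 1;0 0 0 0 0 0 1;0 0 0 0 0 0 1;0 0 0 0 0 0 1'
python3 -c "
from bench import *
s=sense();print(s['tool_pos'])
if s['tool_pos'][2]>385: print(hand_in())"
```

```text
time: 12.2
tool_pos: [679.9, 75.5, 435.4]
tcp_rot: [-180.0, 0.1, 21.8]
ft_force: [0.1, -0.2, 0.2]
finger_gap: 0.1
grip_force: 0.0
[679.88878788  75.45750691 435.43298129]
the job is handed in; nothing more can be done
None
```

The hand held for over two seconds about 27 mm above the knot, then the same above the blue chisel's handle; I saw no sign of contact, and handed in at 12.2 s with the fingertips about 26 cm above the bench (no verdict was returned).

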